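# Weigh the tin from behind the mill and the mister

### The arm

A 6-joint arm with a two-finger parallel gripper is mounted at the origin on a cart in front of the work surface, level with it; the furniture and walls round the work are solid. World frame = base frame: x ahead of the robot, y to its left, z up, the work surface at z = 0. Lengths are in m, angles in rad, forces in N, time in s.
With the tool pointing down it reaches from about 0.3 to 0.875 m from the base axis. Payload 6.4 kg.
Tool frame: the origin (TCP) lies on the centre line of the jaws, within the pads' length; the fingertips stand 22 mm ahead of it and the grasp point (between the pads) lies 3 mm ahead of it; z points along the fingers, y is the line along which they close (so a half turn about z gives the same grasp; the last joint's range is limited). The gripper opens to 85 mm and grips with 20 to 120 N. Pads are 22 mm wide; open, the fingers measure 114 mm over their backs; the gripper's body (76 mm by 85 mm) begins 54 mm behind the grasp point. The pads swing forward as they close: fully open they stand 13 mm farther back than shut.
Start: joints at [-1.53, 0.181, 1.607, -0, 1.354, -0.206], TCP at [0.14, -0.558, 0.221] pointing down, gripper open.
Joint ranges: [-2.99, 2.99], [-0.89, 2.07], [0.3, 2.58], [-1.14, 4.28], [0, 2.63], [-3.12, 3.12]. Speed limits (rad/s): [2.57, 2.57, 3.01, 3.14, 3.14, 3.14].

### API

Orientations are given as a unit quaternion [w, x, y, z].
In Python, from bench import ctrl gives the robot as it stands. The module is installed in compiled form; this text tells all that it offers.
- The arm moves only by the tool servo_tool, never from a script. Its argument "commands" is a list of rows, each a list of 3 entries, a list of its own where there are three numbers: the shift along the tool's x, y, z in mm, then the turn about the tool's z in rad, then the finger opening in mm, from 0 to 85.4. In form: [[[dx, dy, dz], turn, jaw], ...]. A call has 1 to 20 rows; each row shifts and turns the commanded pose from where the row before left it, along the tool's axes as they then stand; what a row does not reach is not made up. A row lasts 1/8 s, in which the tool goes at most 62.5 mm and 10.7 degrees, less where a joint would pass 70% of its speed; a pose out of reach is approached as far as the arm can. A call with a gripper value outside its range is refused whole. The fingers move at their own pace and stop on an object; the grip force is fixed at half the most. Time passes only in rows, so rows that do not move let the fingers close. It gives the time, the measured TCP pose, the force, the opening and the grip force at its end, in the units of the state.
- ctrl.get_obs(): the state, without advancing time (a new reading comes with each control period).
- ctrl.camera(name): name is "scene" or "top" or "wrist"; returns a dict with "color" (480x640x3 uint8, red, green, blue), "z_map" (480x640 float32, m along the optical axis (not along the pixel's ray), 0 where there is no reading), "fx", "fy", "cx", "cy" (pixels), "k1" (the pictures are not rectified: a ray, as slopes to the right and down, at radius r is drawn at 1 + k1 r^2 times it, then the intrinsics apply), "R" (3x3) and "t" (3): a world point X has camera coordinates R X + t. Camera axes: x right, y down, z forward; pixel columns grow to the right and rows downward; lengths in m; the calibration is good to about 2 mm. A picture is of the moment at which its call begins.
- ctrl.hand_in(): hands the job in; it is judged then, once.
The state is a dict: "time_s": time; "q": joint angles; "dq": joint speeds; "joint_efforts": joint torques, N m; "eef_pos": TCP position; "eef_rot": TCP orientation; "wrist_force": force on the tool from outside, world axes, zero at the start; "torque": the same for the moment, N m; "opening": opening from 0.0 (shut) to 1.0 (fully open); "grasp_force": force on a finger pad.
Only numpy, scipy, OpenCV 4.12 (cv2) and the standard library are available. Lean on these libraries where they do the work, as an engineer would, in place of code of your own. Each camera call takes 0.05 s, during which the arm holds its last target. There are 200 camera calls.

### The job

Weigh the little round tin that stands at the back of the rimmed wooden stand: first clear the pepper mill and the spray bottle out of its way onto the plain serving board, then set the tin in the middle of the kitchen scale's weighing plate and leave it there. After that put the mill and the spray bottle back upright on the stand, each on the very cork disc it came from and in the middle of it. Leave the small pot on the stand where it is, and let nothing fall over.

Things in the scene. Friction and masses are not known exactly. Their poses are not given: they have to be found in the camera images.
- stand: reddish-brown wooden stand, fixed, 170 (its x) x 230 (y) mm, rim 8 mm thick, 16 high; origin centre of underside, z up; floor at 10 mm. Flush cork discs: two of 72 mm diameter at (-34, +50) and (-34, -50) mm in its frame, one of 52 mm at (+20, 0). At the start mill and spray bottle stand on the first two, either way round, the tin on the third, within 5 mm of the middles
- board: plain light wooden board without rim, fixed, 170 (its x) x 250 (y) mm, top face 16 mm above its origin (centre of underside), z up; empty at the start: the side area, mill and spray bottle must stand wholly on it. Stand, board and scale lie left, middle and right in any order
- scale_plate (a point): centre of the top face of the weighing plate of the flat, light kitchen scale, fixed; z up; the plate is the raised 130 (x) x 190 (y) mm part of the 165 x 205 mm scale, 22 mm above the worktop. The display strip along the scale's -x edge is not part of the plate
- mill: wooden pepper mill, turned and bulbous, 58 mm across at the foot, 170 mm tall, about 0.18 kg, loose; origin at the centre of its underside, z up along it. Its round head, 49 mm wide, lies 122 to 159 mm above the origin, widest at 133 mm, with a 12 mm knob on top; rigid (the head does not turn)
- mister: slim dark brown glass spray bottle with a thin pale spray top, 49 mm in diameter, 177 mm tall, about 0.16 kg, loose; origin at the centre of its underside, z up along it. Round body up to the shoulder at about 110 to 128 mm, neck collar of 27 mm diameter from 128 to 147 mm, spray top of 16 mm diameter from 148 to 177 mm; rigid (the top does not press)
- tin: low round tin, 43 mm in diameter, 31 mm high, pale below with a pink lid of the same width (the lid is fixed), about 0.05 kg, loose; origin at the centre of its underside, z up
- small_pot: small upright round pot with a red cap, 26 mm in diameter, 55 mm high, loose; stands at about (+55, +85) mm in the stand's frame and must stay there; origin at the centre of its underside, z up

How it is judged:
By the outcome, as a careful person would: the job done as asked, in the order asked, and still so for the second after the job is handed in, with the robot touching nothing.
It also fails if it takes over 122 s, if anything falls off the work surface, if the arm or the gripper's body presses on something with over 40 N, if the wrist force passes 120 N, or if a joint passes its speed limit or range.

## Working session

There is one attempt and no reset: what is moved stays moved. The work goes in short steps, Python scripts to look and compute and a tool call to move; the robot and the scene stay as the last step left them, time stands still between calls to the robot, and variables do not carry over. Pictures are saved under pics/ and viewed, at most 14 in all, crops included, and the job is handed in when it is done.

Besides the shell and the picture viewer there is one more tool, called after "Call:" as name([rows], argument=value, ...), one row to a line, values as JSON. servo_tool: Moves the arm, as the interface text tells. Its arguments: {"type":"object","properties":{"commands":{"type":"array"}},"required":["commands"]}

```bash
mkdir -p pics; cat > h.py <<'E'
import numpy as np, cv2
from bench import ctrl
def snap(n,f):
    c=ctrl.camera(n); np.savez('pics/'+f+'.npz',**c); cv2.imwrite('pics/'+f+'.png',c['color'][:,:,::-1]); return c
def load(f): return dict(np.load('pics/'+f+'.npz'))
def ray(c,u,v):
    x=np.array([(u-c['cx'])/c['fx'],(v-c['cy'])/c['fy']],float); s=x.copy()
    for _ in range(20): s=x/(1+c['k1']*(s@s))
    return np.array([s[0],s[1],1.])
def world(c,u,v,z=None):
    """pixel -> world, by depth, or on the plane world-z"""
    R,t=c['R'],c['t']; d=R.T@ray(c,u,v); o=-R.T@t
    k=(z-o[2])/d[2] if z is not None else c['z_map'][int(round(v)),int(round(u))]
    return o+k*d
def cloud(c):
    v,u=np.mgrid[0:480,0:640]; x=np.stack([(u-c['cx'])/c['fx'],(v-c['cy'])/c['fy']],-1); s=x.copy()
    for _ in range(20): s=x/(1+c['k1']*(s**2).sum(-1,keepdims=True))
    p=np.concatenate([s,np.ones((480,640,1))],-1)*c['z_map'][...,None]
    return (p-c['t'])@c['R']
E
python3 - <<'E'
from h import *
for n in('scene','top'):
    c=snap(n,n+'0'); print(n,c['fx'],c['cx'],c['cy'],c['k1'],-c['R'].T@c['t'],c['R'][2])
print(ctrl.get_obs())
E
```

```text
scene 571.0420650062911 308.8627547213424 239.0842309201946 0.062269327593559784 [-0.07512819 -0.85574662  0.97453876] [ 0.43717452  0.61497536 -0.656265  ]
top 520.7552571076667 312.5016023084276 241.58985314180063 0.05033102734867719 [0.28078949 0.01057676 1.16899112] [ 0.22232963 -0.01229897 -0.97489398]
{'time_s': 0.1, 'q': array([-1.53032094e+00,  1.81468351e-01,  1.60786513e+00, -5.76847948e-07,
        1.35378222e+00, -2.06285033e-01]), 'dq': array([-0.00170882, -0.00298334, -0.00287051, -0.00036477, -0.00200616,
        0.00143069]), 'joint_efforts': array([ 7.08855696e-04, -4.45880020e+01, -3.52238131e+01, -2.55228870e-04,
        4.16306168e-03, -3.88410754e-06]), 'eef_pos': array([ 0.14045677, -0.55708118,  0.21999406]), 'eef_rot': array([-7.58932833e-04,  9.92398017e-01,  1.23067447e-01,  6.27811580e-05]), 'wrist_force': array([-0.74656043, -0.03422075,  0.54792544]), 'torque': array([-0.03354592, -0.03241745, -0.00713692]), 'grasp_force': 0.0, 'opening': 0.9958412749240458}
```

View pics/scene0.png

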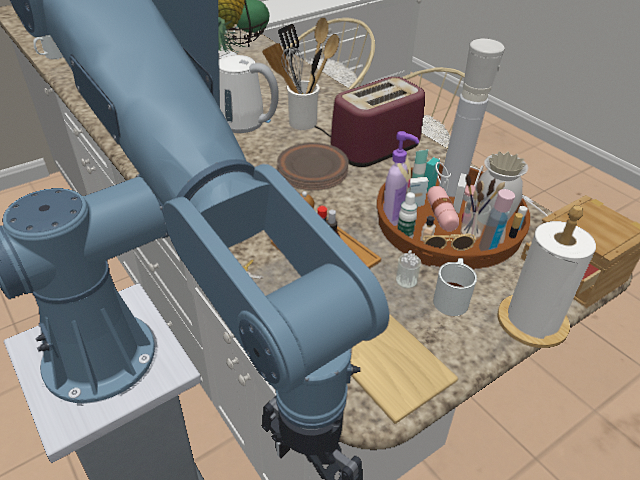

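View pics/top0.png

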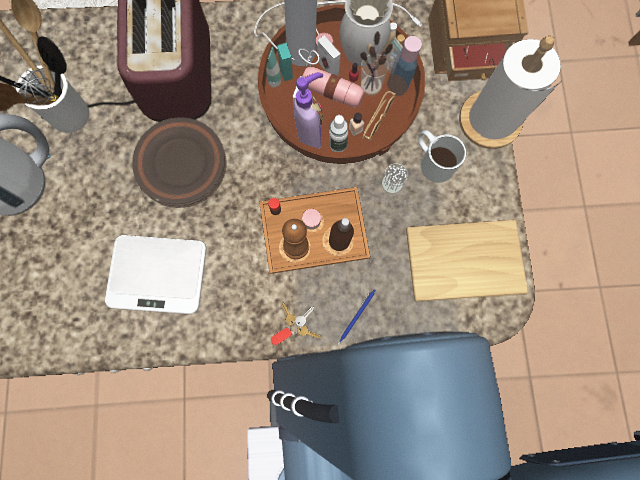

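Top view: scale at left (155,274), stand in the middle (315,230) with the red-capped pot (274,205), tin lid (312,218), mill (294,240), bottle (341,236), and board at right (467,260). Now enlarging the stand and working out the geometry from depth.

```bash
python3 - <<'E'
from h import *
c=load('top0'); P=cloud(c)
im=c['color'][175:285,250:385,::-1]; cv2.imwrite('pics/crop1.png',cv2.resize(im,None,fx=5.9,fy=5.4,interpolation=cv2.INTER_CUBIC))
hsv=cv2.cvtColor(c['color'],cv2.COLOR_RGB2HSV)
def fit(lo,hi,box,nm):
    u0,v0,u1,v1=box; Q=P[v0:v1,u0:u1].reshape(-1,3); m=(Q[:,2]>lo)&(Q[:,2]<hi)
    Q=Q[m].astype(np.float32); r=cv2.minAreaRect(Q[:,:2]*1000); print(nm,m.sum(),r,np.median(Q[:,2]),'mean',Q.mean(0)); return Q
fit(.012,.03,(250,175,385,285),'stand(hi)')
fit(.010,.03,(395,210,540,310),'board')
fit(.008,.04,(95,225,215,320),'scale')
fit(.018,.04,(95,225,215,320),'scale plate')
for lo,hi,b,n in((.125,.20,(270,205,315,265),'mill'),(.15,.2,(322,205,360,265),'mister'),(.035,.06,(298,205,325,232),'tin'),(.055,.09,(262,192,285,216),'pot')): fit(lo,hi,b,n)
for uv in((312,217),(294,230),(345,222),(274,204),(320,265),(467,260),(155,270),(220,330)): print(uv,P[uv[1],uv[0]].round(4))
E
```

```text
stand(hi) 2227 ((577.6334838867188, -39.14625549316406), (176.36122131347656, 295.48974609375), 6.986103057861328) 0.014487285 mean [ 0.5703797  -0.00937813  0.01539752]
board 8287 ((481.9333801269531, -344.88818359375), (170.71083068847656, 252.3543701171875), 0.1102900430560112) 0.015937079 mean [ 0.48023832 -0.3446875   0.01595917]
scale 6798 ((494.2470703125, 355.6901550292969), (220.3791046142578, 166.59266662597656), 82.202880859375) 0.022045577 mean [0.49086043 0.3478028  0.02167127]
scale plate 5871 ((493.36236572265625, 349.1240234375), (206.44398498535156, 165.236083984375), 82.55805969238281) 0.022560054 mean [0.49674687 0.3484508  0.02256013]
mill 510 ((537.796142578125, 33.34271240234375), (48.710594177246094, 47.63597106933594), 38.28300476074219) 0.16193545 mean [0.5336813  0.03300969 0.16006964]
mister 148 ((539.6539306640625, -67.35676574707031), (24.46857261657715, 23.595420837402344), 84.09423828125) 0.15904471 mean [ 0.53768694 -0.06632634  0.16812351]
tin 279 ((593.8088989257812, -3.8006935119628906), (40.459739685058594, 41.87409973144531), 86.78551483154297) 0.040814057 mean [ 0.59338844 -0.00397406  0.04088068]
pot 110 ((624.9691772460938, 77.15531158447266), (24.23882484436035, 23.908376693725586), 33.484493255615234) 0.0652909 mean [0.6247105  0.07698625 0.06484243]
(312, 217) [ 0.5939 -0.006   0.0438]
(294, 230) [0.5336 0.0329 0.173 ]
(345, 222) [ 0.5397 -0.0675  0.1874]
(274, 204) [0.6228 0.0762 0.0657]
(320, 265) [ 0.4893 -0.0175  0.0131]
(467, 260) [ 0.4798 -0.3473  0.0149]
(155, 270) [0.4997 0.3492 0.023 ]
(220, 330) [0.36   0.2119 0.0037]
```

View pics/crop1.png

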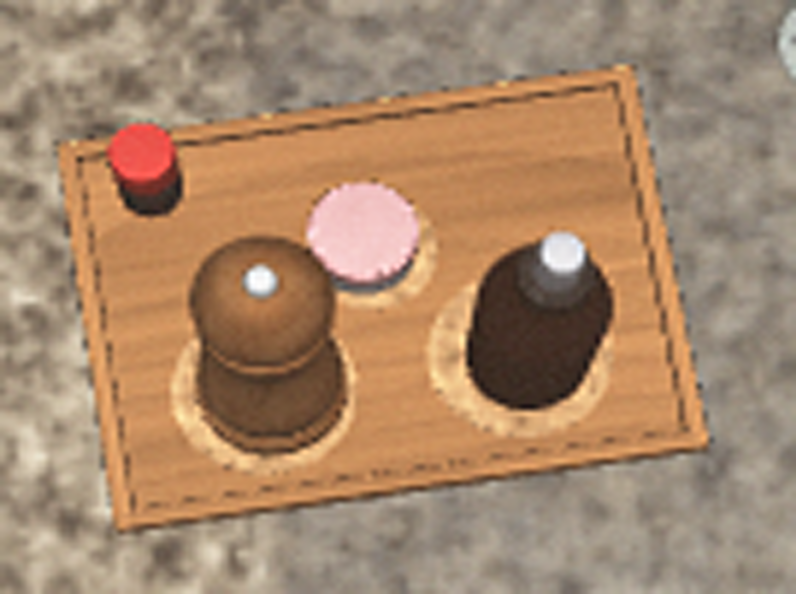

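Crop: rim outer corners at crop (62,147), (632,67), (708,447), (120,530); mill knob at (262,280), bottle top (563,252), tin lid centre (362,230). Now the scale and board crop.

```bash
python3 - <<'E'
from h import *
c=load('top0')
im=c['color'][225:325,95:215,::-1]; cv2.imwrite('pics/crop2.png',cv2.convertScaleAbs(cv2.resize(im,None,fx=6,fy=6,interpolation=cv2.INTER_CUBIC),alpha=2.5,beta=-360))
K=[world(c,250+a/5.9-.4,175+b/5.4-.4,.016) for a,b in((62,147),(632,67),(708,447),(120,530))]
K=np.array(K)*1000; print(K.round(1)); C=K.mean(0); print('stand C',C)
ey=(K[0]-K[1]+K[3]-K[2]); ex=(K[0]-K[3]+K[1]-K[2]); print('yaw deg',np.degrees(np.arctan2(-ey[0],ey[1])),np.degrees(np.arctan2(ex[1],ex[0])), np.linalg.norm(ey)/2,np.linalg.norm(ex)/2)
a=np.arctan2(-ey[0],ey[1]); R=np.array([[np.cos(a),-np.sin(a)],[np.sin(a),np.cos(a)]])
for n,p in(('cork+',(-34,50)),('cork-',(-34,-50)),('corktin',(20,0)),('pot',(55,85))): print(n,(C[:2]+R@np.array(p)).round(1))
for n,p,z in(('mill knob',(262,280),.18),('mister top',(563,250),.187),('tin',(362,230),.041),('pot',(142,152),.065)): print(n,(world(c,250+p[0]/5.9-.4,175+p[1]/5.4-.4,z)*1000).round(1))
E
```

```text
[[ 645.4  110.9   16. ]
 [ 667.1 -114.7   16. ]
 [ 499.2 -130.1   16. ]
 [ 478.3   95.7   16. ]]
stand C [572.50885081  -9.56360215  16.        ]
yaw deg 5.380308494627986 5.217650464912574 226.6816301012867 168.21766192363992
cork+ [534.  37.]
cork- [543.3 -62.5]
corktin [592.4  -7.7]
pot [619.3  80.2]
mill knob [539.   32.4 180. ]
mister top [542.1 -67.7 187. ]
tin [594.3  -3.7  41. ]
pot [625.9  76.8  65. ]
```

View pics/crop2.png

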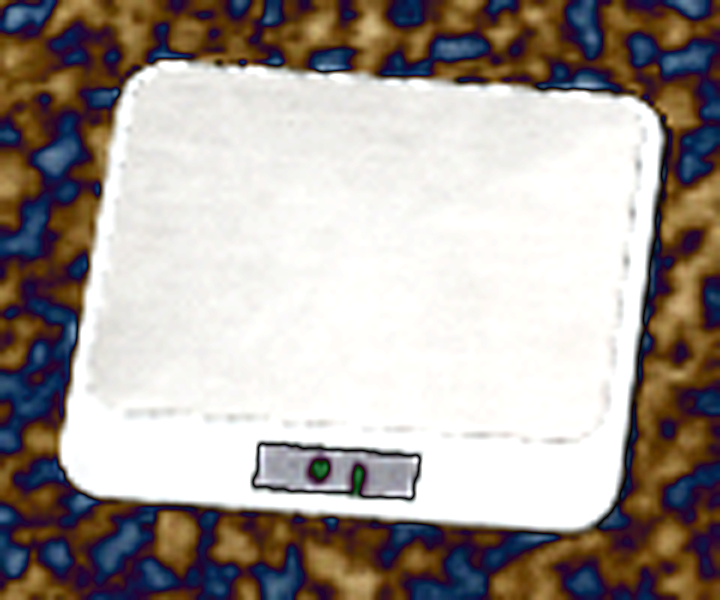

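Scale plate in the crop spans roughly (128,68)–(645,100)–(604,440)–(85,410), with the display strip at the near edge. The positions are consistent with the text. I'll move above the stand now for a close look with the wrist camera.

Call:
servo_tool([
  [[0,0,-10],0.123,85],
  [[0,0,-10],0.123,85],
  [[22.5,-33.5,-6],0,85],
  [[22.5,-33.5,-6],0,85],
  [[22.5,-33.5,-6],0,85],
  [[22.5,-33.5,-6],0,85],
  [[22.5,-33.5,-6],0,85],
  [[22.5,-33.5,-6],0,85],
  [[22.5,-33.5,-6],0,85],
  [[22.5,-33.5,-6],0,85],
  [[22.5,-33.5,-6],0,85],
  [[22.5,-33.5,-6],0,85],
  [[22.5,-33.5,-6],0,85],
  [[22.5,-33.5,-6],0,85],
  [[22.5,-33.5,-6],0,85],
  [[22.5,-33.5,-6],0,85],
  [[22.5,-33.5,-6],0,85],
  [[22.5,-33.5,-6],0,85],
])

```text
time_s: 2.35
eef_pos: [0.5005, -0.02, 0.3366]
eef_rot: [-0.0, 1.0, 0.0, -0.0]
wrist_force: [0.6, -0.6, 1.4]
opening: 0.997
grasp_force: 0.0
```

```bash
python3 - <<'E'
from h import *
o=ctrl.get_obs(); print(o['eef_pos'],o['eef_rot'],o['q'],o['time_s'])
c=snap('wrist','w0'); print(c['fx'],-c['R'].T@c['t'],c['R'])
c=load('top0'); print('plate',world(c,155.5,267,.022), world(c,95+128/6,225+68/6,.022)-world(c,95+604/6,225+440/6,.022))
E
```

```text
[ 0.50045846 -0.01997619  0.33662478] [-3.94777186e-05  9.99999837e-01  4.89686241e-04 -2.90322590e-04] [-2.77259385e-01 -6.30888794e-02  1.63233730e+00 -8.32787896e-05
  1.57292427e+00  1.29255742e+00] 2.35
343.674783862376 [ 0.56987518 -0.01988579  0.48994348] [[ 1.14698523e-03 -9.99999246e-01 -4.39614920e-04]
 [-9.60685516e-01 -1.22394602e-03  2.77636169e-01]
 [-2.77636497e-01  1.03887102e-04 -9.60686195e-01]]
plate [0.50658975 0.34843446 0.022     ] [0.15150187 0.17534994 0.        ]
```

View pics/w0.png

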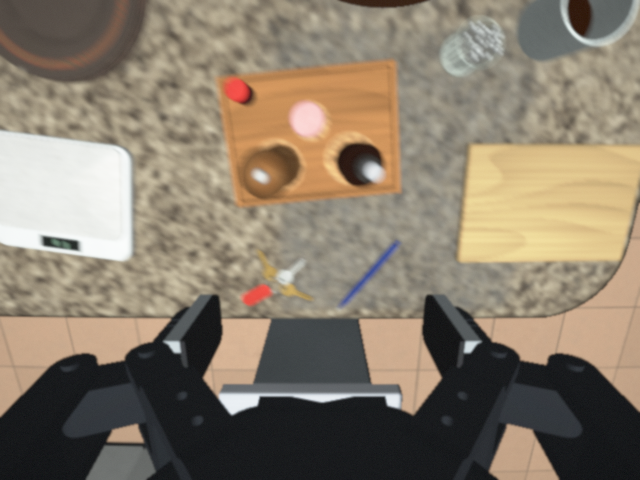

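Wrist view: stand corners about (220,75), (396,60), (400,192), (238,207); mill knob (262,176), bottle top (373,171), tin (308,118). Enlarging to triangulate with the top view.

```bash
python3 - <<'E'
from h import *
c=load('w0')
cv2.imwrite('pics/crop3.png',cv2.resize(c['color'][50:215,210:410,::-1],None,fx=3.6,fy=3.6,interpolation=cv2.INTER_CUBIC))
P=cloud(c)
for lo,hi,b,n in((.012,.03,(450,130,640,280),'board'),(.035,.06,(285,95,332,142),'tin'),(.125,.2,(240,140,302,202),'mill'),(.15,.2,(340,140,390,190),'mister'),(.05,.09,(220,75,256,107),'pot')):
    u0,v0,u1,v1=b;Q=P[v0:v1,u0:u1].reshape(-1,3);Q=Q[(Q[:,2]>lo)&(Q[:,2]<hi)].astype(np.float32);print(n,len(Q),cv2.minAreaRect(Q[:,:2]*1000),np.median(Q[:,2]),Q[:,2].max())
E
```

```text
board 19771 ((480.2344970703125, -345.3435363769531), (170.60275268554688, 251.20333862304688), 0.4637562334537506) 0.016082065 0.019227123
tin 915 ((592.263427734375, -4.531553268432617), (40.562713623046875, 40.930381774902344), 39.55305480957031) 0.041323483 0.043966133
mill 2040 ((536.0714721679688, 32.43326187133789), (48.03508758544922, 48.46564865112305), 89.23577117919922) 0.1638106 0.18140896
mister 651 ((541.8433227539062, -65.86234283447266), (23.834468841552734, 26.81292724609375), 58.291114807128906) 0.16379647 0.18835542
pot 458 ((623.7333374023438, 76.34976959228516), (25.081016540527344, 24.804689407348633), 88.28107452392578) 0.06519854 0.068223216
```

View pics/crop3.png

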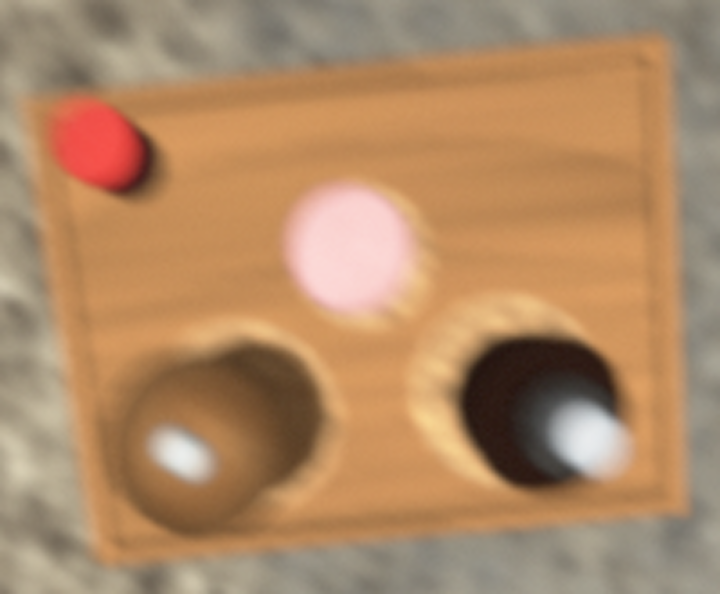

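Crop: corners (25,100), (670,38), (688,515), (100,562); mill knob (182,455), bottle top (598,437), tin lid (350,247), pot cap about (97,143).

```bash
python3 - <<'E'
from h import *
a=load('top0'); b=load('w0')
A=lambda p:(250+p[0]/5.9-.4,175+p[1]/5.4-.4); B=lambda p:(210+p[0]/3.6-.4,50+p[1]/3.6-.4)
def tri(p,q):
    M=[];y=[]
    L=[(c['R'],c['t'],ray(c,*x)) for c,x in((a,A(p)),(b,B(q)))]
    X=np.linalg.lstsq(np.vstack([np.outer(r[:2],R[2])-R[:2] for R,t,r in L]),np.hstack([t[:2]-r[:2]*t[2] for R,t,r in L]),rcond=None)[0]
    return (X*1000).round(1)
for n,p,q in(('mill',(262,280),(182,455)),('mister',(563,250),(598,437)),('tin',(362,230),(350,247)),('c1',(62,147),(25,100)),('c2',(632,67),(670,38)),('c3',(708,447),(688,515)),('c4',(120,530),(100,562))): print(n,tri(p,q))
K=np.array([world(b,*B(q),.016) for q in((25,100),(670,38),(688,515),(100,562))])*1000; C=K.mean(0); print(K.round(1),C)
ey=(K[0]-K[1]+K[3]-K[2]); print(np.degrees(np.arctan2(-ey[0],ey[1])))
for n,p,z in(('mill knob',(182,455),.18),('mister top',(598,437),.187),('tin',(350,247),.041)): print(n,(world(b,*B(p),z)*1000).round(1))
E
```

```text
mill [538.5  33.5 184.2]
mister [543.3 -67.7 182.1]
tin [595.2  -2.3  39.1]
c1 [644.3 111.3  24.8]
c2 [ 668.8 -114.6    9.1]
c3 [ 499.2 -129.7   14.6]
c4 [479.6  97.5  13.8]
[[ 646.9  114.8   16. ]
 [ 667.  -112.5   16. ]
 [ 499.3 -128.9   16. ]
 [ 480.7   98.6   16. ]] [573.46415047  -6.97966034  16.        ]
4.864263712097211
mill knob [538.5  35.4 180. ]
mister top [543.6 -66.6 187. ]
tin [595.4  -0.9  41. ]
```

Call:
servo_tool([
  [[14,15.5,0],0,70],
  [[14,15.5,0],0,70],
  [[14.5,15.5,0],0,70],
  [[0,0,30],0,70],
  [[0,0,30],0,70],
  [[0,0,30],0,70],
  [[0,0,30],0,70],
  [[0,0,30],0,70],
  [[0,0,18],0,70],
  [[0,0,8.5],0,70],
  [[0,0,0],0,60],
  [[0,0,0],0,45],
  [[0,0,0],0,32],
  [[0,0,0],0,24],
  [[0,0,0],0,15],
  [[0,0,0],0,15],
  [[0,0,0],0,15],
])

```text
time_s: 4.53
eef_pos: [0.5429, -0.0679, 0.1607]
eef_rot: [0.0, 1.0, 0.0, 0.0]
wrist_force: [-0.2, -0.4, 2.1]
opening: 0.183
grasp_force: 18.0
```

```bash
python3 - <<'E'
from h import *
w=snap('wrist','w1')['color'];t=snap('top','t1')['color'];s=snap('scene','s1')['color']
cv2.imwrite('pics/m1.png',np.hstack([w[60:480,160:480],t[140:320,220:400].repeat(2,0).repeat(2,1)[:360].copy() if 0 else cv2.resize(t[140:350,220:380],(320,420)),][:2])[:,:,::-1])
E
```

```text
(no output)
```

View pics/m1.png

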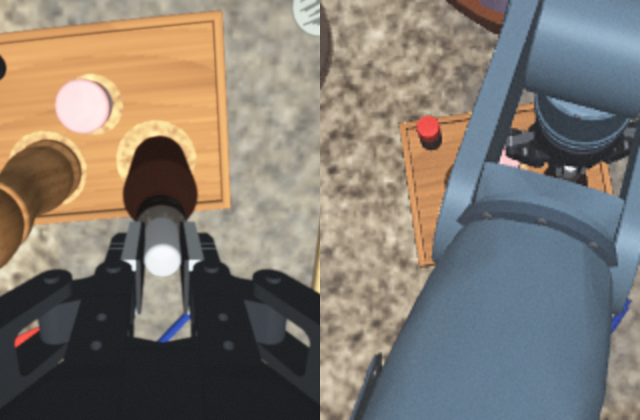

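The pads are around the pale spray top (162,260). The opening of 15.6 mm suggests they grip the 16 mm top and not the 27 mm collar, so I'm checking closer with depth.

```bash
python3 - <<'E'
from h import *
o=ctrl.get_obs(); print(o['opening'],o['grasp_force'],o['time_s'],o['wrist_force'])
c=load('w1'); P=cloud(c)
cv2.imwrite('pics/crop4.png',cv2.resize(c['color'][240:400,260:400,::-1],None,fx=3.7,fy=3.7,interpolation=cv2.INTER_CUBIC))
for v in range(280,385,8): print(v,' '.join('%d:%d,%d'%(u,P[v,u,1]*1000,P[v,u,2]*1000) for u in range(285,365,8)))
E
```

```text
0.1805771899108298 18.097247779369354 4.675 [ 0.65258774 -0.83408092  4.64390816]
280 285:-31,0 293:-49,109 301:-57,155 309:-61,156 317:-65,161 325:-69,161 333:-73,157 341:-77,155 349:-94,1 357:-102,0
288 285:-31,0 293:-55,182 301:-59,182 309:-61,166 317:-65,169 325:-69,170 333:-72,164 341:-75,182 349:-78,182 357:-102,0
296 285:-52,181 293:-56,190 301:-59,189 309:-61,174 317:-65,177 325:-69,178 333:-72,174 341:-75,190 349:-78,189 357:-81,190
304 285:-53,196 293:-56,197 301:-59,196 309:-62,182 317:-65,183 325:-69,185 333:-72,182 341:-75,190 349:-78,195 357:-80,196
312 285:-54,202 293:-57,203 301:-59,197 309:-62,186 317:-65,186 325:-69,185 333:-72,185 341:-75,192 349:-77,203 357:-80,203
320 285:-54,208 293:-57,207 301:-59,198 309:-62,186 317:-65,187 325:-69,185 333:-72,186 341:-75,192 349:-77,208 357:-79,208
328 285:-55,216 293:-57,208 301:-59,199 309:-62,186 317:-65,187 325:-69,187 333:-72,185 341:-75,193 349:-77,208 357:-79,215
336 285:-56,221 293:-58,212 301:-59,200 309:-54,0 317:-62,0 325:-71,-1 333:-79,0 341:-75,193 349:-76,211 357:-78,220
344 285:-56,225 293:-58,217 301:-59,200 309:-54,0 317:-62,0 325:-71,0 333:-79,0 341:-75,195 349:-76,211 357:-78,224
352 285:-67,314 293:-58,216 301:-60,207 309:-54,0 317:-62,0 325:-71,0 333:-79,0 341:-75,196 349:-76,213 357:-77,228
360 285:-58,238 293:-58,217 301:-60,208 309:-54,0 317:-62,0 325:-71,0 333:-79,0 341:-88,0 349:-76,214 357:-76,239
368 285:-58,243 293:-58,217 301:-60,208 309:-54,0 317:-62,0 325:-71,0 333:-79,0 341:-88,0 349:-76,214 357:-76,243
376 285:-59,245 293:-58,217 301:-45,0 309:-53,0 317:-62,0 325:-71,0 333:-79,0 341:-88,5 349:-76,215 357:-76,245
384 285:-59,248 293:-58,217 301:-45,0 309:-53,0 317:-67,314 325:-71,0 333:-79,6 341:-88,9 349:-97,1 357:-75,246
```

View pics/crop4.png

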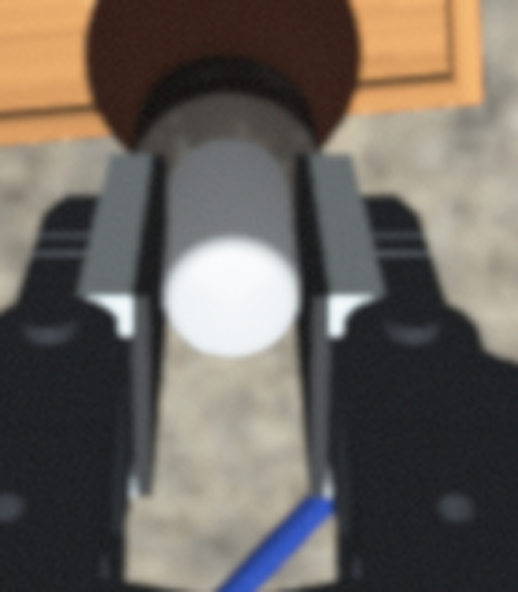

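```bash
python3 - <<'E'
from h import *
c=load('w1'); P=cloud(c); print(-c['R'].T@c['t'])
for u in(290,296,301,304,320): print(u,[tuple((P[v,u]*1000).astype(int)) for v in range(276,384,6)])
E
```

```text
[ 0.61213627 -0.06770373  0.31417333]
290 [(np.int64(529), np.int64(-47), np.int64(111)), (np.int64(552), np.int64(-53), np.int64(176)), (np.int64(552), np.int64(-54), np.int64(182)), (np.int64(552), np.int64(-54), np.int64(188)), (np.int64(552), np.int64(-55), np.int64(193)), (np.int64(552), np.int64(-55), np.int64(198)), (np.int64(552), np.int64(-56), np.int64(203)), (np.int64(552), np.int64(-56), np.int64(207)), (np.int64(553), np.int64(-57), np.int64(213)), (np.int64(553), np.int64(-57), np.int64(216)), (np.int64(553), np.int64(-57), np.int64(220)), (np.int64(553), np.int64(-58), np.int64(222)), (np.int64(553), np.int64(-58), np.int64(226)), (np.int64(553), np.int64(-58), np.int64(229)), (np.int64(554), np.int64(-59), np.int64(233)), (np.int64(552), np.int64(-59), np.int64(233)), (np.int64(551), np.int64(-59), np.int64(234)), (np.int64(549), np.int64(-59), np.int64(235))]
296 [(np.int64(544), np.int64(-54), np.int64(148)), (np.int64(553), np.int64(-56), np.int64(176)), (np.int64(553), np.int64(-56), np.int64(182)), (np.int64(553), np.int64(-57), np.int64(188)), (np.int64(552), np
[... 2456 characters left out ...]
nt64(171)), (np.int64(547), np.int64(-66), np.int64(176)), (np.int64(547), np.int64(-66), np.int64(183)), (np.int64(546), np.int64(-66), np.int64(185)), (np.int64(543), np.int64(-66), np.int64(185)), (np.int64(540), np.int64(-66), np.int64(185)), (np.int64(537), np.int64(-66), np.int64(185)), (np.int64(535), np.int64(-66), np.int64(186)), (np.int64(416), np.int64(-65), np.int64(0)), (np.int64(409), np.int64(-65), np.int64(0)), (np.int64(402), np.int64(-65), np.int64(0)), (np.int64(394), np.int64(-65), np.int64(0)), (np.int64(387), np.int64(-65), np.int64(0)), (np.int64(380), np.int64(-65), np.int64(0)), (np.int64(373), np.int64(-65), np.int64(1)), (np.int64(365), np.int64(-65), np.int64(0))]
```

```bash
python3 - <<'E'
from h import *
c=load('w0'); P=cloud(c); m=np.zeros((480,640),bool); m[290:400,160:490]=1
for n,sl in(('L',np.s_[290:400,160:225]),('R',np.s_[290:400,420:490])):
    Q=P[sl].reshape(-1,3);Q=Q[Q[:,2]>.2]; i=Q[:,2].argsort()[:8]; print(n,(Q[i]*1000).astype(int).tolist())
s=load('s1'); P=cloud(s)
M=(np.abs(P[...,0]-.543)<.03)&(np.abs(P[...,1]+.068)<.07)&(P[...,2]>.1); v,u=np.nonzero(M); print(u.min(),u.max(),v.min(),v.max(),M.sum())
cx,cy=int(u.mean()),int(v.mean())
cv2.imwrite('pics/crop5.png',cv2.resize(s['color'][cy-50:cy+70,cx-60:cx+60,::-1],(590,590),interpolation=cv2.INTER_CUBIC)); print(cx,cy)
E
```

```text
L [[498, 22, 359], [496, 22, 359], [492, 22, 359], [497, 22, 359], [499, 22, 360], [492, 22, 360], [500, 22, 360], [502, 22, 360]]
R [[492, -62, 360], [499, -62, 360], [497, -62, 360], [494, -62, 360], [493, -62, 360], [504, -62, 360], [499, -62, 360], [497, -62, 360]]
303 369 40 247 4982
337 139
```

View pics/crop5.png

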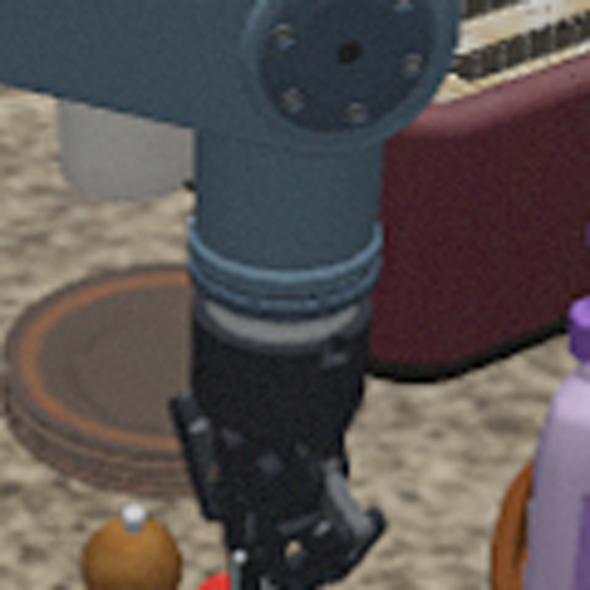

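The scene crop shows the gripper upright above the bottle, with nothing tilted. In two wrist views the depth puts the fingertips about 12 mm above the reported TCP when near shut and 23 mm above when open. The text implies about 22 mm and 9 mm below it. Heights of known objects read correctly, so the fingers really sit about 33 mm higher than reported, and I'll correct z for that. Now I'll open, go lower and regrip on the collar.

Call:
servo_tool([
  [[0,0,0],0,40],
  [[0,0,0],0,60],
  [[0,0,0],0,60],
  [[0,0,0],0,60],
  [[0,0,12],0,60],
  [[0,0,12],0,60],
  [[0,0,9.5],0,60],
  [[0,0,0],0,50],
  [[0,0,0],0,40],
  [[0,0,0],0,30],
  [[0,0,0],0,20],
  [[0,0,0],0,20],
  [[0,0,0],0,20],
  [[0,0,0],0,20],
])

```text
time_s: 6.42
eef_pos: [0.5433, -0.068, 0.1276]
eef_rot: [0.0, 1.0, 0.0, 0.001]
wrist_force: [-0.4, 0.1, 5.2]
opening: 0.298
grasp_force: 59.4
```

```bash
python3 - <<'E'
from h import *
c=snap('wrist','w2'); P=cloud(c); o=ctrl.get_obs(); print(o['eef_pos'],o['opening'],o['grasp_force'],o['wrist_force'])
for u in(285,290,296,301,304,320): print(u,[tuple(int(x) for x in (P[v,u]*1000)) for v in range(264,330,6)])
E
```

```text
[ 0.54325602 -0.06797233  0.12762001] 0.29653770384002365 59.38032925128937 [0.20124487 0.29335183 6.02536858]
285 [(550, -48, 113), (548, -48, 116), (546, -49, 118), (553, -51, 143), (553, -52, 149), (552, -52, 153), (553, -53, 161), (553, -54, 165), (552, -54, 169), (612, -67, 281), (551, -55, 176)]
290 [(552, -51, 118), (549, -51, 120), (547, -52, 122), (552, -53, 142), (553, -54, 149), (552, -54, 153), (550, -55, 155), (548, -55, 156), (546, -55, 156), (543, -55, 157), (541, -55, 158)]
296 [(553, -55, 121), (551, -55, 124), (549, -55, 127), (547, -55, 130), (545, -55, 132), (548, -56, 144), (548, -57, 150), (547, -57, 155), (545, -57, 155), (543, -57, 156), (540, -57, 156)]
301 [(554, -57, 122), (552, -57, 127), (550, -57, 129), (549, -58, 133), (550, -58, 142), (550, -59, 150), (550, -59, 154), (548, -59, 155), (545, -59, 156), (543, -59, 156), (540, -59, 156)]
304 [(554, -59, 124), (552, -59, 127), (550, -59, 130), (549, -59, 134), (551, -60, 145), (551, -60, 150), (550, -60, 155), (548, -60, 156), (545, -60, 156), (543, -60, 156), (543, -60, 161)]
320 [(555, -66, 126), (554, -66, 130), (552, -66, 134), (553, -67, 142), (553, -67, 149), (553, -67, 155), (612, -67, 281), (548, -67, 155), (547, -67, 159), (547, -67, 164), (547, -67, 169)]
```

Call:
servo_tool([
  [[0,0,-8],0,20],
  [[0,0,-16],0,20],
  [[0,0,-16],0,20],
  [[-2,12,0],0,20],
  [[-4,22,0],0,20],
  [[-6,32,0],0,20],
  [[-6,32,0],0,20],
  [[-6,32,0],0,20],
  [[-6,32,0],0,20],
  [[-6,32,0],0,20],
  [[-6,32,0],0,20],
  [[-6,32,0],0,20],
  [[-6,32,0],0,20],
  [[-5,27,0],0,20],
  [[-4,20,0],0,20],
  [[0,0,0],0,20],
  [[0,0,12],0,20],
  [[0,0,12],0,20],
  [[0,0,6],0,20],
  [[0,0,2],0,20],
])

```text
time_s: 8.98
eef_pos: [0.4798, -0.404, 0.1339]
eef_rot: [-0.001, 1.0, 0.001, -0.0]
wrist_force: [-0.0, -0.1, -1.8]
opening: 0.292
grasp_force: 59.3
```

```bash
python3 - <<'E'
from h import *
c=snap('wrist','w3'); P=cloud(c); o=ctrl.get_obs(); print(o['eef_pos'],o['opening'],o['grasp_force'],o['wrist_force'])
print('spray',[tuple(int(x) for x in (P[v,320]*1000)) for v in range(270,345,6)])
for u in range(255,390,15): print(u,[tuple(int(x) for x in (P[v,u]*1000)) for v in range(150,280,16)])
E
```

```text
[ 0.47985542 -0.40427244  0.13411507] 0.2966903059526676 59.25973176956177 [ 0.03673013 -0.39288965 -2.00452687]
spray [(490, -403, 136), (488, -403, 140), (490, -403, 150), (490, -403, 156), (489, -403, 160), (487, -403, 162), (485, -403, 163), (484, -403, 166), (484, -403, 170), (483, -403, 174), (484, -403, 179), (484, -403, 182), (483, -403, 186)]
255 [(541, -352, 15), (529, -351, 16), (549, -404, 287), (504, -350, 15), (491, -349, 16), (478, -349, 16), (464, -348, 15), (450, -347, 16), (435, -346, 16)]
270 [(541, -363, 16), (529, -363, 16), (516, -362, 15), (504, -362, 15), (491, -361, 16), (477, -361, 15), (464, -360, 16), (450, -360, 17), (435, -359, 15)]
285 [(541, -375, 16), (529, -375, 15), (516, -374, 15), (504, -374, 16), (491, -373, 15), (478, -373, 16), (492, -383, 105), (487, -384, 118), (481, -385, 124)]
300 [(541, -386, 17), (529, -386, 15), (517, -386, 16), (504, -386, 16), (498, -388, 48), (499, -391, 95), (496, -392, 117), (491, -393, 127), (486, -393, 136)]
315 [(541, -398, 15), (529, -398, 16), (517, -398, 16), (504, -398, 14), (501, -399, 65), (501, -400, 105), (497, -400, 121), (492, -400, 132), (488, -400, 141)]
330 [(541, -409, 15), (529, -409, 16), (517, -410, 15), (504, -410, 16), (500, -409, 59), (501, -408, 104), (497, -407, 120), (492, -407, 130), (488, -407, 141)]
345 [(541, -421, 14), (529, -421, 16), (517, -421, 16), (504, -421, 17), (491, -422, 15), (496, -417, 85), (495, -415, 115), (490, -415, 126), (485, -414, 135)]
360 [(541, -432, 16), (529, -433, 16), (517, -433, 16), (504, -433, 17), (491, -434, 16), (478, -434, 17), (464, -435, 16), (486, -424, 114), (478, -424, 117)]
375 [(541, -444, 16), (529, -444, 16), (517, -445, 16), (504, -445, 16), (491, -446, 16), (478, -447, 15), (464, -447, 15), (449, -448, 14), (436, -448, 16)]
```

Call:
servo_tool([
  [[0,0,1],0,20],
  [[0,0,0],0,28],
  [[0,0,0],0,40],
  [[0,0,0],0,60],
  [[0,0,0],0,70],
  [[0,0,0],0,70],
  [[0,0,-15],0,70],
  [[0,0,-25],0,70],
  [[0,0,-25],0,70],
  [[0,0,-15],0,70],
  [[2,-15,0],0,70],
  [[3,-25,0],0,70],
  [[4.5,-34,0],0,70],
  [[4.5,-34,0],0,70],
  [[4.5,-34,0],0,70],
  [[4.5,-34,0],0,70],
  [[4.5,-34,0],0,70],
  [[4.5,-34,0],0,70],
  [[4.5,-34,0],0,70],
  [[4.5,-34,0],0,70],
])

```text
time_s: 11.52
eef_pos: [0.5193, -0.0896, 0.2124]
eef_rot: [-0.001, 1.0, 0.001, -0.001]
wrist_force: [0.3, 0.5, -0.6]
opening: 0.82
grasp_force: 0.0
```

```bash
python3 - <<'E'
from h import *
c=snap('wrist','w4'); P=cloud(c)
for n,b,lo,hi in(('mister',(-.47,-.34),.15,.2),('mill',(0,.07),.125,.2),):
    m=(P[...,1]>b[0])&(P[...,1]<b[1])&(P[...,2]>lo)&(P[...,2]<hi)&(P[...,0]>.42)&(P[...,0]<.6); Q=P[m].astype(np.float32)
    if len(Q)>5: print(n,len(Q),cv2.minAreaRect(Q[:,:2]*1000),Q[:,2].max())
c=snap('top','t4'); P=cloud(c)
m=(P[...,1]>-.47)&(P[...,1]<-.34)&(P[...,2]>.02)&(P[...,2]<.22)&(P[...,0]>.40)&(P[...,0]<.6); Q=P[m].astype(np.float32); print(len(Q),Q[:,2].max(),Q[Q[:,2]>.15].mean(0) if len(Q) else 0)
E
```

```text
mill 5435 ((535.9488525390625, 30.70037078857422), (45.84071731567383, 48.34889221191406), 85.695068359375) 0.18128406
1018 0.19577335 [ 0.47677988 -0.4002543   0.1709835 ]
```

Call:
servo_tool([
  [[4.5,-34,0],0,75],
  [[4.5,-34,0],0,75],
  [[4.5,-30,0],0,75],
  [[4,-23.5,0],0,75],
  [[0,0,0],0,75],
  [[0,0,20],0,75],
  [[0,0,25],0,75],
  [[0,0,25],0,75],
  [[0,0,20],0,75],
  [[0,0,12],0,75],
  [[0,0,0],0,65],
  [[0,0,0],0,58],
  [[0,0,0],0,52],
  [[0,0,0],0,46],
  [[0,0,0],0,40],
  [[0,0,0],0,40],
  [[0,0,0],0,40],
])

```text
time_s: 13.75
eef_pos: [0.539, 0.029, 0.1132]
eef_rot: [-0.0, 1.0, 0.0, 0.001]
wrist_force: [-1.2, 2.1, 6.2]
opening: 0.55
grasp_force: 60.4
```

```bash
python3 - <<'E'
from h import *
c=snap('wrist','w5'); P=cloud(c); o=ctrl.get_obs(); print(o['eef_pos'],o['opening'],o['grasp_force'],o['wrist_force'])
for u in range(255,390,15): print(u,[tuple(int(x) for x in (P[v,u]*1000)) for v in range(180,345,18)])
E
```

```text
[0.53894679 0.02899859 0.11315505] 0.5488238531426579 60.391971834568 [-0.66203737  2.56662596  5.7260861 ]
255 [(579, 78, 11), (566, 79, 10), (552, 80, 9), (538, 80, 10), (523, 81, 9), (508, 82, 10), (548, 57, 134), (548, 53, 151), (546, 52, 159), (540, 52, 161)]
270 [(579, 67, 10), (566, 68, 10), (552, 68, 10), (538, 69, 10), (523, 69, 10), (508, 70, 9), (492, 71, 9), (549, 48, 152), (545, 47, 158), (540, 47, 162)]
285 [(579, 56, 9), (566, 56, 9), (552, 57, 9), (550, 52, 55), (545, 50, 75), (553, 45, 125), (555, 42, 150), (552, 41, 158), (547, 41, 162), (542, 41, 164)]
300 [(579, 45, 10), (566, 45, 10), (556, 44, 27), (554, 42, 69), (550, 40, 91), (555, 38, 131), (557, 36, 154), (553, 36, 160), (549, 36, 165), (544, 36, 168)]
315 [(579, 34, 9), (566, 34, 11), (561, 33, 49), (555, 33, 74), (553, 32, 100), (558, 31, 137), (557, 31, 154), (554, 31, 161), (550, 31, 167), (544, 31, 167)]
330 [(607, 29, 266), (566, 23, 10), (556, 23, 27), (554, 24, 70), (551, 24, 95), (557, 25, 137), (558, 26, 155), (554, 26, 161), (550, 26, 166), (545, 26, 170)]
345 [(583, 14, 39), (566, 11, 9), (552, 11, 9), (551, 14, 59), (546, 15, 79), (555, 19, 131), (557, 20, 153), (553, 21, 160), (549, 21, 165), (544, 21, 168)]
360 [(583, 4, 41), (566, 0, 10), (552, 0, 9), (538, 0, 10), (523, 0, 10), (508, -1, 10), (555, 15, 149), (552, 15, 157), (548, 16, 162), (543, 16, 166)]
375 [(583, -5, 40), (571, -6, 39), (552, -11, 8), (538, -12, 9), (524, -12, 11), (508, -13, 10), (545, 5, 128), (549, 9, 151), (545, 10, 158), (540, 10, 161)]
```

The mill's head has been pulled about 4 mm aside (foot y 33, head y 28.5), so I'm reopening, recentring and gripping again.

Call:
servo_tool([
  [[0,0,0],0,55],
  [[0,0,0],0,65],
  [[0,0,0],0,75],
  [[0,0,0],0,75],
  [[-2,-2,0],0,75],
  [[-2,-2,0],0,75],
  [[0,0,0],0,75],
  [[0,0,0],0,75],
])

```text
time_s: 14.8
eef_pos: [0.5341, 0.0328, 0.1119]
eef_rot: [0.0, 1.0, 0.0, 0.0]
wrist_force: [-0.1, -0.0, 0.5]
opening: 0.881
grasp_force: 0.0
```

```bash
cat >> h.py <<'E'
def axis(f,x0,y0,zs,rad=.04):
    """for slices in z: y centre from extents, front x"""
    P=cloud(snap('wrist',f)).reshape(-1,3); o=ctrl.get_obs(); print(o['eef_pos'].round(4),o['opening'],o['grasp_force'],o['wrist_force'].round(1))
    P=P[np.hypot(P[:,0]-x0,P[:,1]-y0)<rad]
    for a,b in zs:
        Q=P[(P[:,2]>a)&(P[:,2]<b)]*1000
        if len(Q)>20:
            lo,hi=np.percentile(Q[:,1],[1,99]); print((a,b),len(Q),'y %.1f..%.1f mid %.1f  xfront %.1f'%(lo,hi,(lo+hi)/2,np.percentile(Q[:,0],98)))
E
python3 - <<'E'
from h import *
axis('w6',.535,.032,[(.02,.04),(.04,.06),(.06,.08),(.08,.1),(.1,.12),(.165,.172),(.173,.185)])
E
```

```text
[0.5341 0.0327 0.1118] 0.8752695814792221 0.0 [ 0.  -0.3 -0.2]
(0.02, 0.04) 561 y 7.3..62.1 mid 34.7  xfront 562.5
(0.04, 0.06) 755 y 8.4..60.9 mid 34.6  xfront 561.4
(0.06, 0.08) 1287 y 10.6..58.1 mid 34.4  xfront 558.7
(0.08, 0.1) 656 y 16.5..52.2 mid 34.3  xfront 554.8
(0.1, 0.12) 106 y 23.4..44.7 mid 34.0  xfront 558.4
(0.165, 0.172) 5539 y -6.4..71.2 mid 32.4  xfront 551.6
(0.173, 0.185) 1698 y -6.4..70.4 mid 32.0  xfront 545.6
```

Call:
servo_tool([
  [[0,-1.5,0],0,75],
  [[0,0,0],0,65],
  [[0,0,0],0,58],
  [[0,0,0],0,52],
  [[0,0,0],0,46],
  [[0,0,0],0,40],
  [[0,0,0],0,40],
  [[0,0,0],0,40],
])

```text
time_s: 15.85
eef_pos: [0.5344, 0.0341, 0.1122]
eef_rot: [0.0, 1.0, 0.0, 0.0]
wrist_force: [-0.2, -0.3, 6.0]
opening: 0.546
grasp_force: 61.0
```

```bash
python3 - <<'E'
from h import *
axis('w7',.535,.032,[(.02,.04),(.04,.06),(.06,.08),(.08,.1),(.1,.12)])
E
```

```text
[0.5344 0.0341 0.1122] 0.5522836276557291 61.03083066733234 [-1.4 -1.3  5.2]
(0.02, 0.04) 562 y 7.9..62.6 mid 35.2  xfront 562.5
(0.04, 0.06) 734 y 9.1..60.5 mid 34.8  xfront 561.5
(0.06, 0.08) 1276 y 11.1..58.2 mid 34.7  xfront 559.0
(0.08, 0.1) 652 y 16.9..52.3 mid 34.6  xfront 555.0
(0.1, 0.12) 97 y 24.1..45.0 mid 34.6  xfront 559.0
```

Call:
servo_tool([
  [[0,0,-8],0,40],
  [[0,0,-16],0,40],
  [[0,0,-21],0,40],
  [[-2,12,0],0,40],
  [[-4,22,0],0,40],
  [[-5.5,32,0],0,40],
  [[-5.5,32,0],0,40],
  [[-5.5,32,0],0,40],
  [[-5.5,32,0],0,40],
  [[-5.5,32,0],0,40],
  [[-5.5,32,0],0,40],
  [[-5.5,32,0],0,40],
  [[-5.5,32,0],0,40],
  [[-4,23,0],0,40],
  [[-2,14,0],0,40],
  [[0,0,0],0,40],
  [[0,0,14],0,40],
  [[0,0,14],0,40],
  [[0,0,7],0,40],
  [[0,0,3],0,40],
])

```text
time_s: 18.4
eef_pos: [0.4782, -0.2921, 0.1181]
eef_rot: [-0.001, 1.0, 0.001, -0.0]
wrist_force: [-0.6, 1.9, 8.8]
opening: 0.547
grasp_force: 62.4
```

```bash
python3 - <<'E'
from h import *
axis('w8',.478,-.293,[(.02,.04),(.04,.06),(.06,.08),(.08,.1),(.1,.12)])
E
```

```text
[ 0.4784 -0.2923  0.1184] 0.5490995078378917 61.78171271665633 [ 0.5 -0.  -1.2]
(0.02, 0.04) 610 y -318.2..-263.5 mid -290.8  xfront 506.1
(0.04, 0.06) 382 y -317.5..-264.1 mid -290.8  xfront 505.0
(0.06, 0.08) 1269 y -316.1..-266.0 mid -291.1  xfront 503.7
(0.08, 0.1) 937 y -311.0..-271.4 mid -291.2  xfront 499.8
(0.1, 0.12) 155 y -303.1..-279.5 mid -291.3  xfront 501.1
```

Call:
servo_tool([
  [[0,0,0],0,50],
  [[0,0,0],0,60],
  [[0,0,0],0,75],
  [[0,0,0],0,80],
  [[0,0,0],0,80],
  [[0,0,-15],0,80],
  [[0,0,-25],0,80],
  [[0,0,-25],0,80],
  [[0,0,-15],0,80],
  [[5,-14,0],0,80],
  [[10,-27,0],0,80],
  [[11.5,-33,0],0,80],
  [[11.5,-33,0],0,80],
  [[11.5,-33,0],0,80],
  [[11.5,-33,0],0,80],
  [[11.5,-33,0],0,80],
  [[11.5,-33,0],0,80],
  [[11.5,-33,0],0,80],
  [[6.5,-17,0],0,80],
  [[0,0,0],0,80],
])

```text
time_s: 20.95
eef_pos: [0.5797, -0.0025, 0.198]
eef_rot: [-0.0, 1.0, 0.002, -0.001]
wrist_force: [0.1, -0.4, -0.3]
opening: 0.939
grasp_force: 0.0
```

```bash
python3 - <<'E'
from h import *
c=snap('wrist','w9'); o=ctrl.get_obs(); print(o['eef_pos'],-c['R'].T@c['t'])
P=cloud(c)
m=(P[...,2]>.034)&(P[...,2]<.05)&(np.abs(P[...,0]-.594)<.04)&(np.abs(P[...,1])<.04);Q=P[m].astype(np.float32);print(len(Q),cv2.minAreaRect(Q[:,:2]*1000),np.median(Q[:,2]))
t=snap('top','t9')
cv2.imwrite('pics/m9.png',np.vstack([np.hstack([c['color'][:300,120:520],cv2.resize(t['color'][175:325,90:290],(400,300))]),np.hstack([cv2.resize(t['color'][175:325,240:440],(400,300)),cv2.resize(t['color'][175:325,370:570],(400,300))])])[:,:,::-1])
E
```

```text
[ 0.57966201 -0.0035643   0.19820555] [ 0.64923867 -0.00228159  0.35129675]
1699 ((592.888916015625, -4.188220977783203), (42.24278259277344, 42.077457427978516), 44.583984375) 0.041171655
```

View pics/m9.png

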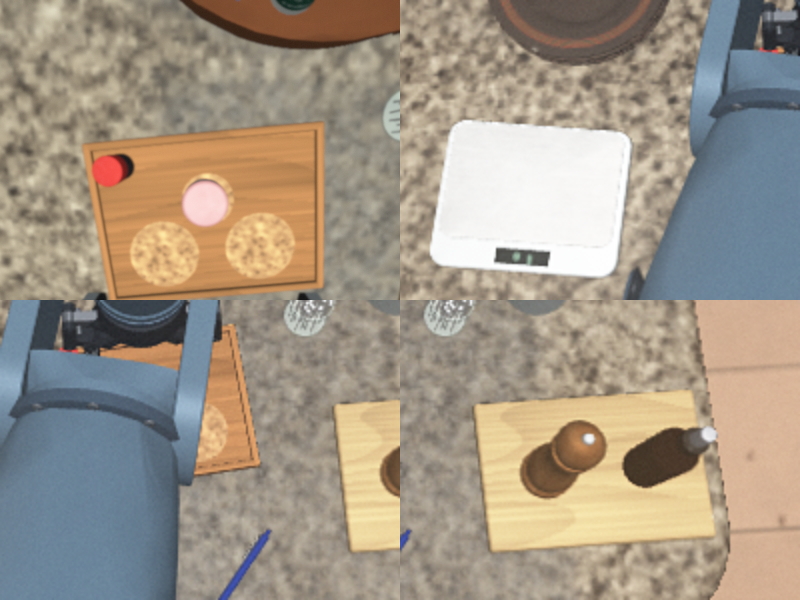

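Mill and bottle stand on the board. In the wrist view the corks are at (284,253) and (380,245), the tin at (325,203) and the pot undisturbed. I'm segmenting the corks for their centres.

```bash
python3 - <<'E'
from h import *
c=load('w9'); hsv=cv2.cvtColor(c['color'],cv2.COLOR_RGB2HSV)
for n,(u,v) in(('cork+',(284,253)),('cork-',(380,245))):
    b=c['color'].astype(int); m=((b[...,2]>95)).astype(np.uint8); w=np.zeros_like(m); cv2.circle(w,(u,v),42,1,-1); m&=w
    m=cv2.morphologyEx(cv2.medianBlur(m*255,5),cv2.MORPH_CLOSE,np.ones((7,7)))
    k=max(cv2.findContours(m,0,2)[0],key=cv2.contourArea); (x,y),(a,d),_=cv2.fitEllipse(cv2.convexHull(k)); print(n,x,y,a,d,(world(c,x,y,.01)*1000).round(1), b[v,u],b[v+45,u+0])
    print([(world(c,x+s*a/2,y,.01)[1]*1000).round(1) for s in(-1,1)])
P=cloud(c); m=(P[...,2]>.055)&(P[...,2]<.08)&(np.abs(P[...,0]-.625)<.04)&(np.abs(P[...,1]-.08)<.04);Q=P[m].astype(np.float32);print('pot',cv2.minAreaRect(Q[:,:2]*1000))
E
```

```text
cork+ 285.1402587890625 250.12100219726562 72.66026306152344 76.58865356445312 [537.7  36.   10. ] [197 154 107] [196 141  89]
[np.float64(74.0), np.float64(-2.0)]
cork- 381.1125183105469 244.38099670410156 67.19547271728516 81.69800567626953 [544.3 -64.   10. ] [194 152 106] [202 144  91]
[np.float64(-29.0), np.float64(-99.1)]
pot ((624.05615234375, 75.98124694824219), (24.555587768554688, 25.299571990966797), 25.48942756652832)
```

Call:
servo_tool([
  [[7,0,0],0,75],
  [[7,0,0],0,75],
  [[0,0,20],0,75],
  [[0,0,30],0,75],
  [[0,0,30],0,75],
  [[0,0,30],0,75],
  [[0,0,30],0,75],
  [[0,0,25],0,75],
  [[0,0,15],0,75],
  [[0,0,0],0,75],
  [[0,0,0],0,75],
])

```text
time_s: 22.42
eef_pos: [0.595, -0.004, 0.0198]
eef_rot: [0.0, 1.0, 0.0, 0.001]
wrist_force: [-0.1, -0.1, 0.1]
opening: 0.875
grasp_force: 0.0
```

```bash
python3 - <<'E'
from h import *
c=snap('wrist','w10'); P=cloud(c); o=ctrl.get_obs(); print(o['eef_pos'],o['wrist_force'])
e=o['eef_pos']; Q=P.reshape(-1,3); Q=Q[(np.abs(Q[:,0]-e[0])<.012)&(np.abs(np.abs(Q[:,1]-e[1])-.04)<.012)&(Q[:,2]>.025)&(Q[:,2]<.12)]; print('tips',np.percentile(Q[:,2],[0.5,2,5,20]),len(Q))
m=(P[...,2]>.034)&(P[...,2]<.05)&(np.abs(P[...,0]-.594)<.026)&(np.abs(P[...,1])<.03);Q=P[m].astype(np.float32);print('tin',len(Q),cv2.minAreaRect(Q[:,:2]*1000),np.median(Q[:,2]))
# corks from w9: rectify plane z=.01 and match a disc
c=load('w9'); xs=np.arange(.46,.68,.001); ys=np.arange(-.14,.12,.001); X=np.array([[x,y,.01] for x in xs for y in ys])@c['R'].T+c['t']; s=X[:,:2]/X[:,2:]; s=s*(1+c['k1']*(s**2).sum(1,keepdims=True))
mp=(s*[c['fx'],c['fy']]+[c['cx'],c['cy']]).astype(np.float32).reshape(len(xs),len(ys),2)
I=cv2.remap(c['color'],mp[...,0],mp[...,1],1).astype(np.float32); F=I[...,2]-.3*I[...,0]
g=np.hypot(*np.mgrid[-44:45,-44:45]); K=((g<=35)/(g<=35).sum()-((g>37)&(g<=43))/((g>37)&(g<=43)).sum()).astype(np.float32)
r=cv2.filter2D(F,-1,K)
for sl,n in((np.s_[45:110,140:200],'cork+'),(np.s_[45:110,50:110],'cork-')):
    q=r[sl]; i=np.unravel_index(q.argmax(),q.shape); print(n,q.max(),460+sl[0].start+i[0],-140+sl[1].start+i[1])
E
```

```text
[ 0.59517329 -0.00404072  0.02007898] [ 0.99497324 -0.3624958  -0.42366655]
tips [0.04121621 0.04398564 0.04755406 0.0597498 ] 11860
tin 7247 ((592.6867065429688, -4.42620849609375), (42.674251556396484, 42.361995697021484), 10.717422485351562) 0.04121721
cork+ 28.338314 533 37
cork- 28.069036 542 -63
```

Call:
servo_tool([
  [[-2,0,10],0,75],
  [[0,0,8],0,75],
  [[0,0,0],0,65],
  [[0,0,0],0,55],
  [[0,0,0],0,48],
  [[0,0,0],0,42],
  [[0,0,0],0,35],
  [[0,0,0],0,35],
  [[0,0,0],0,35],
])

```text
time_s: 23.6
eef_pos: [0.5923, -0.0038, 0.0014]
eef_rot: [0.0, 1.0, 0.0, 0.0]
wrist_force: [-2.1, 0.2, 5.7]
opening: 0.479
grasp_force: 60.0
```

```bash
python3 - <<'E'
from h import *
c=snap('wrist','w11'); P=cloud(c); o=ctrl.get_obs(); print(o['eef_pos'],o['wrist_force'],o['opening'],o['grasp_force'])
m=(P[...,2]>.034)&(P[...,2]<.045)&(np.abs(P[...,0]-.594)<.026)&(np.abs(P[...,1]+.004)<.019);Q=P[m].astype(np.float32);print('tin',len(Q),Q.min(0),Q.max(0),np.median(Q[:,2]))
# plate from w0: rectify z=.022
c=load('w0'); t=load('top0')
print('plate centre top',world(t,155.5,267,.022))
E
```

```text
[ 0.59234623 -0.00377888  0.00140749] [-1.8581545   0.598882    5.89953455] 0.47663331808746545 59.991288632154465
tin 8955 [ 0.57107383 -0.02299936  0.03400262] [0.6141588  0.01499627 0.04322731] 0.041242506
plate centre top [0.50658975 0.34843446 0.022     ]
```

Call:
servo_tool([
  [[0,0,-10],0,35],
  [[0,0,-30],0,35],
  [[0,0,-40],0,35],
  [[0,0,-40],0,35],
  [[0,0,-30],0,35],
  [[-3,-13,0],0,35],
  [[-5,-24,0],0,35],
  [[-8,-33,0],0,35],
  [[-8,-33,0],0,35],
  [[-8,-33,0],0,35],
  [[-8,-33,0],0,35],
  [[-8,-33,0],0,35],
  [[-8,-33,0],0,35],
  [[-8,-33,0],0,35],
  [[-8,-33,0],0,35],
  [[-8,-33,0],0,35],
  [[-5.5,-18,0],0,35],
  [[0,0,0],0,35],
])

```text
time_s: 25.9
eef_pos: [0.505, 0.349, 0.1497]
eef_rot: [0.0, 1.0, 0.002, -0.001]
wrist_force: [-0.4, -0.1, -0.1]
opening: 0.477
grasp_force: 60.6
```

```bash
python3 - <<'E'
from h import *
c=snap('wrist','w12'); o=ctrl.get_obs(); print(o['eef_pos'],o['opening'],o['grasp_force'])
cv2.imwrite('pics/crop12.png',cv2.convertScaleAbs(cv2.resize(c['color'][60:420,100:540,::-1],None,fx=1.65,fy=1.65,interpolation=cv2.INTER_CUBIC),alpha=2.5,beta=-360))
E
```

```text
[0.50563468 0.34802376 0.149946  ] 0.4767661517204715 60.55139278527349
```

View pics/crop12.png

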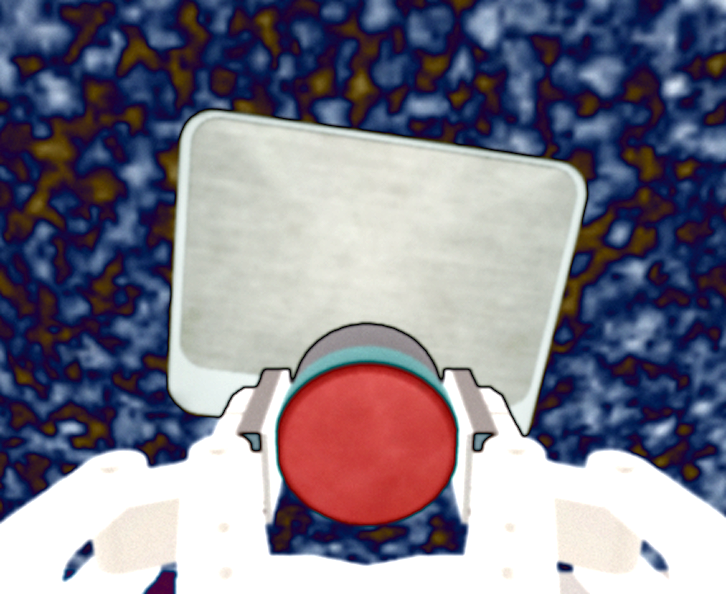

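The contrast crop shows the held tin level (367,445) above the scale. Plate corners are about TL (190,115), TR (579,171), BL (181,365), BR (524,405), the last partly hidden.

```bash
python3 - <<'E'
from h import *
c=load('w12'); t=load('top0')
W=lambda p:(world(c,100+p[0]/1.65-.2,60+p[1]/1.65-.2,.022)*1000)
T=lambda p:(world(t,95+p[0]/6-.4,225+p[1]/6-.4,.022)*1000)
for f,L in((W,((190,115),(579,171),(524,405),(181,365))),(T,((128,68),(645,100),(604,440),(85,410)))):
    K=np.array([f(p) for p in L])[:,:2]; print(K.round(1).tolist(),K.mean(0).round(1),[np.linalg.norm(K[i]-K[(i+1)%4]).round(1) for i in range(4)])
P=cloud(c); m=np.zeros((480,640),bool); m[275:378,270:378]=1
e=ctrl.get_obs()['eef_pos']; Q=P[m&(P[...,2]>.17)&(P[...,2]<.2)]; print(np.percentile(Q,[1,50,99],axis=0))
E
```

```text
[[581.9, 433.1], [556.5, 245.5], [430.5, 262.3], [453.7, 448.5]] [505.6 347.3] [np.float64(189.4), np.float64(127.0), np.float64(187.6), np.float64(129.2)]
[[583.4, 436.8], [558.9, 244.6], [431.8, 261.4], [455.3, 449.4]] [507.4 348. ] [np.float64(193.8), np.float64(128.1), np.float64(189.5), np.float64(128.7)]
[[0.48667805 0.32861031 0.17306679]
 [0.50882562 0.34866096 0.18946608]
 [0.5261065  0.36853009 0.19100704]]
```

Call:
servo_tool([
  [[0.5,0,15],0,35],
  [[0,0,25],0,35],
  [[0,0,25],0,35],
  [[0,0,25],0,35],
  [[0,0,20],0,35],
  [[0,0,14],0,35],
  [[0,0,7],0,35],
  [[0,0,3],0,35],
  [[0,0,1],0,35],
  [[0,0,0],0,35],
  [[0,0,0],0,35],
])

```text
time_s: 27.32
eef_pos: [0.5071, 0.3484, 0.0163]
eef_rot: [-0.0, 1.0, 0.0, 0.0]
wrist_force: [0.4, 0.1, -0.5]
opening: 0.475
grasp_force: 60.6
```

Call:
servo_tool([
  [[0,0,1.5],0,35],
  [[0,0,1],0,35],
  [[0,0,0],0,35],
])

```text
time_s: 27.7
eef_pos: [0.5069, 0.3483, 0.0139]
eef_rot: [0.0, 1.0, 0.0, 0.0]
wrist_force: [-2.5, -0.3, 5.1]
opening: 0.479
grasp_force: 61.0
```

Call:
servo_tool([
  [[0,0,0],0,46],
  [[0,0,0],0,55],
  [[0,0,0],0,65],
  [[0,0,0],0,75],
  [[0,0,0],0,80],
  [[0,0,-15],0,80],
  [[0,0,-35],0,80],
  [[0,0,-45],0,80],
  [[0,0,-45],0,80],
  [[0,0,-40],0,80],
  [[0,0,-16],0,80],
  [[0,0,0],0,80],
])

```text
time_s: 29.2
eef_pos: [0.5073, 0.3484, 0.2105]
eef_rot: [-0.0, 1.0, 0.0, 0.001]
wrist_force: [0.1, -1.4, -0.6]
opening: 0.938
grasp_force: 0.0
```

```bash
python3 - <<'E'
from h import *
c=snap('wrist','w13'); P=cloud(c); print(ctrl.get_obs()['eef_pos'])
m=(P[...,2]>.045)&(P[...,2]<.06)&(np.abs(P[...,0]-.507)<.04)&(np.abs(P[...,1]-.348)<.04);Q=P[m].astype(np.float32);print(len(Q),cv2.minAreaRect(Q[:,:2]*1000),np.median(Q[:,2]))
E
```

```text
[0.50639168 0.34803315 0.20861024]
1655 ((507.37567138671875, 348.75909423828125), (42.20856475830078, 41.979183197021484), 45.27724075317383) 0.053712748
```

Call:
servo_tool([
  [[-1,15,0],0,80],
  [[-1,30,0],0,80],
  [[-1.6,36,0],0,80],
  [[-1.6,36,0],0,80],
  [[-1.6,36,0],0,80],
  [[-1.6,36,0],0,80],
  [[-1.6,36,0],0,80],
  [[-1.6,36,0],0,80],
  [[-1.6,36,0],0,80],
  [[-1.6,36,0],0,80],
  [[-1.6,36,0],0,80],
  [[-1.6,36,0],0,80],
  [[-1.6,36,0],0,80],
  [[-1.6,36,0],0,80],
  [[-1.6,36,0],0,80],
  [[-1.6,36,0],0,80],
  [[-1.6,36,0],0,80],
  [[-1.6,36,0],0,80],
  [[-1,19,0],0,80],
  [[0,0,0],0,80],
])

```text
time_s: 31.75
eef_pos: [0.4777, -0.2923, 0.2081]
eef_rot: [-0.001, 1.0, -0.001, -0.001]
wrist_force: [-0.3, 0.4, 0.2]
opening: 0.939
grasp_force: 0.0
```

```bash
python3 - <<'E'
from h import *
axis('w14',.478,-.291,[(.02,.04),(.04,.06),(.135,.155),(.16,.17),(.18,.19)])
E
```

```text
[ 0.478  -0.2913  0.2084] 0.9402872732007546 0.0 [-0.8 -0.   0.7]
(0.02, 0.04) 296 y -318.5..-263.4 mid -291.0  xfront 506.7
(0.04, 0.06) 163 y -318.2..-265.6 mid -291.9  xfront 505.3
(0.135, 0.155) 221 y -312.1..-273.4 mid -292.8  xfront 504.9
(0.16, 0.17) 1790 y -315.7..-271.1 mid -293.4  xfront 502.5
(0.18, 0.19) 368 y -299.4..-288.3 mid -293.9  xfront 486.8
```

Call:
servo_tool([
  [[0,0,15],0,75],
  [[0,0,25],0,75],
  [[0,0,25],0,75],
  [[0,0,17],0,75],
  [[0,0,8],0,75],
  [[0,0,0],0,75],
  [[0,0,0],0,65],
  [[0,0,0],0,58],
  [[0,0,0],0,52],
  [[0,0,0],0,46],
  [[0,0,0],0,40],
  [[0,0,0],0,40],
  [[0,0,0],0,40],
])

```text
time_s: 33.42
eef_pos: [0.4792, -0.2924, 0.1202]
eef_rot: [0.001, 1.0, 0.0, 0.001]
wrist_force: [0.1, -0.1, 5.8]
opening: 0.549
grasp_force: 60.6
```

```bash
python3 - <<'E'
from h import *
axis('w15',.478,-.291,[(.02,.04),(.04,.06),(.06,.08),(.08,.1),(.1,.12)])
E
```

```text
[ 0.4792 -0.2924  0.1203] 0.5483181644156162 60.64030139935085 [-0.  -0.   5.8]
(0.02, 0.04) 608 y -318.9..-264.4 mid -291.6  xfront 506.7
(0.04, 0.06) 362 y -317.8..-266.4 mid -292.1  xfront 505.5
(0.06, 0.08) 1268 y -316.8..-266.8 mid -291.8  xfront 504.1
(0.08, 0.1) 941 y -311.8..-271.9 mid -291.9  xfront 499.9
(0.1, 0.12) 167 y -304.6..-279.6 mid -292.1  xfront 501.4
```

Call:
servo_tool([
  [[0,0,-8],0,40],
  [[0,0,-16],0,40],
  [[0,0,-21],0,40],
  [[2,-12,0],0,40],
  [[4,-22,0],0,40],
  [[5.5,-32,0],0,40],
  [[5.5,-32,0],0,40],
  [[5.5,-32,0],0,40],
  [[5.5,-32,0],0,40],
  [[5.5,-32,0],0,40],
  [[5.5,-32,0],0,40],
  [[5.5,-32,0],0,40],
  [[5.5,-32,0],0,40],
  [[4,-24,0],0,40],
  [[2,-15.5,0],0,40],
  [[0,0,0],0,40],
  [[0,0,15],0,40],
  [[0,0,15],0,40],
  [[0,0,10],0,40],
  [[0,0,0],0,40],
])

```text
time_s: 35.98
eef_pos: [0.5334, 0.0374, 0.1228]
eef_rot: [-0.0, 1.0, -0.0, -0.001]
wrist_force: [-0.5, -0.6, -0.3]
opening: 0.545
grasp_force: 61.8
```

```bash
python3 - <<'E'
from h import *
axis('w16',.535,.037,[(.022,.035),(.035,.045),(.05,.07),(.07,.09),(.09,.11)])
E
```

```text
[0.5341 0.0374 0.1237] 0.5486138988177637 61.75383620396644 [ 0.3 -0.4 -1.2]
(0.022, 0.035) 568 y 10.8..65.6 mid 38.2  xfront 560.7
(0.035, 0.045) 51 y 21.1..59.4 mid 40.3  xfront 557.9
(0.05, 0.07) 820 y 12.2..63.4 mid 37.8  xfront 559.4
(0.07, 0.09) 1250 y 14.5..61.0 mid 37.8  xfront 556.6
(0.09, 0.11) 595 y 20.1..55.1 mid 37.6  xfront 552.9
```

Call:
servo_tool([
  [[1.2,0.5,4],0,40],
  [[0,0,3],0,40],
  [[0,0,1.5],0,40],
  [[0,0,0],0,40],
  [[0,0,0],0,40],
])

```text
time_s: 36.65
eef_pos: [0.5357, 0.0372, 0.1159]
eef_rot: [0.0, 1.0, 0.0, 0.0]
wrist_force: [0.2, -0.6, -1.0]
opening: 0.545
grasp_force: 61.8
```

Call:
servo_tool([
  [[0,0,1.5],0,40],
  [[0,0,0.5],0,40],
  [[0,0,0],0,40],
])

```text
time_s: 37.02
eef_pos: [0.5361, 0.0371, 0.1143]
eef_rot: [0.0, 1.0, 0.0, 0.001]
wrist_force: [0.6, -0.1, 2.9]
opening: 0.551
grasp_force: 62.0
```

```bash
python3 - <<'E'
from h import *
axis('w17',.535,.037,[(.015,.03),(.035,.045),(.05,.07),(.07,.09),(.09,.11)])
E
```

```text
[0.536  0.0371 0.1143] 0.5478015974303599 62.04783302976816 [ 0.8 -0.1  3.2]
(0.015, 0.03) 596 y 10.8..65.2 mid 38.0  xfront 563.5
(0.035, 0.045) 50 y 22.1..56.4 mid 39.3  xfront 562.2
(0.05, 0.07) 1179 y 12.0..63.0 mid 37.5  xfront 561.4
(0.07, 0.09) 1071 y 16.5..58.7 mid 37.6  xfront 557.6
(0.09, 0.11) 271 y 23.0..51.4 mid 37.2  xfront 556.3
```

Call:
servo_tool([
  [[0,0,0],0,50],
  [[0,0,0],0,60],
  [[0,0,0],0,72],
  [[0,0,0],0,80],
  [[0,0,0],0,80],
  [[0,0,-15],0,80],
  [[0,0,-30],0,80],
  [[0,0,-30],0,80],
  [[0,0,-20],0,80],
  [[-2,15,0],0,80],
  [[-4,30,0],0,70],
  [[-5,36,0],0,70],
  [[-5,36,0],0,70],
  [[-5,36,0],0,70],
  [[-5,36,0],0,70],
  [[-5,36,0],0,70],
  [[-5,36,0],0,70],
  [[-5,36,0],0,70],
  [[-5,36,0],0,70],
  [[-5,36,0],0,70],
])

```text
time_s: 39.58
eef_pos: [0.4835, -0.3334, 0.2078]
eef_rot: [-0.0, 1.0, 0.0, -0.001]
wrist_force: [0.2, 0.5, 0.7]
opening: 0.819
grasp_force: 0.0
```

Call:
servo_tool([
  [[-5,36,0],0,70],
  [[-2,24,0],0,70],
  [[0,12,0],0,70],
  [[0,0,0],0,70],
  [[0,0,0],0,70],
])

```text
time_s: 40.2
eef_pos: [0.4782, -0.4027, 0.2087]
eef_rot: [-0.0, 1.0, 0.001, -0.0]
wrist_force: [0.3, -0.2, -0.1]
opening: 0.82
grasp_force: 0.0
```

```bash
python3 - <<'E'
from h import *
axis('w18',.478,-.403,[(.02,.04),(.04,.06),(.06,.1),(.165,.182),(.185,.2)])
E
```

```text
[ 0.4783 -0.4027  0.2088] 0.816492168243485 0.0 [ 0.4 -0.7 -0.1]
(0.02, 0.04) 121 y -421.9..-380.1 mid -401.0  xfront 502.8
(0.04, 0.06) 138 y -421.4..-380.2 mid -400.8  xfront 502.6
(0.06, 0.1) 378 y -423.0..-380.7 mid -401.8  xfront 502.4
(0.165, 0.182) 271 y -412.7..-397.3 mid -405.0  xfront 485.1
(0.185, 0.2) 715 y -412.8..-398.3 mid -405.6  xfront 484.4
```

Call:
servo_tool([
  [[0,1.3,14],0,65],
  [[0,0,20],0,65],
  [[0,0,20],0,65],
  [[0,0,13],0,65],
  [[0,0,7],0,65],
  [[0,0,0],0,60],
  [[0,0,0],0,50],
  [[0,0,0],0,40],
  [[0,0,0],0,30],
  [[0,0,0],0,20],
  [[0,0,0],0,20],
  [[0,0,0],0,20],
  [[0,0,0],0,20],
])

```text
time_s: 41.88
eef_pos: [0.4784, -0.4055, 0.1356]
eef_rot: [0.0, 1.0, 0.0, 0.0]
wrist_force: [0.3, 0.7, 5.7]
opening: 0.29
grasp_force: 59.5
```

```bash
python3 - <<'E'
from h import *
axis('w19',.478,-.403,[(.02,.04),(.04,.06),(.06,.08),(.08,.1),(.1,.11)])
E
```

```text
[ 0.4784 -0.4055  0.1356] 0.29392499188659227 59.51495289802551 [-0.3  0.   4.9]
(0.02, 0.04) 236 y -423.2..-381.5 mid -402.4  xfront 503.0
(0.04, 0.06) 293 y -423.3..-381.4 mid -402.4  xfront 502.8
(0.06, 0.08) 377 y -423.7..-381.9 mid -402.8  xfront 502.7
(0.08, 0.1) 495 y -424.7..-382.0 mid -403.3  xfront 502.5
(0.1, 0.11) 344 y -428.0..-382.2 mid -405.1  xfront 502.3
```

Call:
servo_tool([
  [[0,0,0],0,35],
  [[0,0,0],0,50],
  [[0,0,0],0,55],
  [[0,0,0],0,55],
  [[0,-2,0],0,55],
  [[0,0,0],0,55],
  [[0,0,0],0,45],
  [[0,0,0],0,35],
  [[0,0,0],0,26],
  [[0,0,0],0,20],
  [[0,0,0],0,20],
  [[0,0,0],0,20],
])

```text
time_s: 43.42
eef_pos: [0.4781, -0.4033, 0.1351]
eef_rot: [0.0, 1.0, 0.0, 0.0]
wrist_force: [0.5, 0.8, 3.1]
opening: 0.299
grasp_force: 58.8
```

```bash
python3 - <<'E'
from h import *
axis('w20',.478,-.403,[(.02,.04),(.04,.06),(.06,.08),(.08,.1),(.1,.11),(.17,.185)])
E
```

```text
[ 0.4781 -0.4033  0.1351] 0.29189918406487614 58.81024718284607 [-0.3 -0.2  2.9]
(0.02, 0.04) 232 y -422.5..-381.0 mid -401.7  xfront 502.9
(0.04, 0.06) 284 y -423.1..-381.6 mid -402.3  xfront 502.8
(0.06, 0.08) 372 y -423.3..-381.4 mid -402.3  xfront 502.7
(0.08, 0.1) 497 y -423.7..-381.0 mid -402.3  xfront 502.6
(0.1, 0.11) 336 y -424.3..-380.5 mid -402.4  xfront 502.4
(0.17, 0.185) 2936 y -428.0..-378.4 mid -403.2  xfront 488.5
```

Call:
servo_tool([
  [[0,0,-8],0,20],
  [[0,0,-16],0,20],
  [[0,0,-16],0,20],
  [[2,-12,0],0,20],
  [[4,-22,0],0,20],
  [[6.5,-33,0],0,20],
  [[6.5,-33,0],0,20],
  [[6.5,-33,0],0,20],
  [[6.5,-33,0],0,20],
  [[6.5,-33,0],0,20],
  [[6.5,-33,0],0,20],
  [[6.5,-33,0],0,20],
  [[6.5,-33,0],0,20],
  [[4,-25,0],0,20],
  [[2,-16,0],0,20],
  [[0,0,0],0,20],
  [[0,0,15],0,20],
  [[0,0,13],0,20],
  [[0,0,8],0,20],
  [[0,0,0],0,20],
])

```text
time_s: 45.98
eef_pos: [0.5409, -0.0643, 0.1375]
eef_rot: [-0.0, 1.0, -0.0, -0.001]
wrist_force: [-0.3, 0.3, -1.0]
opening: 0.295
grasp_force: 59.2
```

```bash
python3 - <<'E'
from h import *
axis('w21',.542,-.063,[(.022,.04),(.04,.06),(.06,.08),(.08,.1),(.1,.115)])
E
```

```text
[ 0.5414 -0.0643  0.1383] 0.296797003131459 59.22208786010742 [ 0.3 -1.2 -1.4]
(0.022, 0.04) 207 y -83.6..-42.3 mid -63.0  xfront 565.5
(0.04, 0.06) 290 y -84.3..-42.3 mid -63.3  xfront 565.5
(0.06, 0.08) 362 y -84.5..-42.4 mid -63.4  xfront 565.3
(0.08, 0.1) 480 y -84.7..-42.3 mid -63.5  xfront 565.3
(0.1, 0.115) 639 y -87.2..-40.1 mid -63.7  xfront 565.2
```

Call:
servo_tool([
  [[1,0,4],0,20],
  [[0,0,3],0,20],
  [[0,0,2],0,20],
  [[0,0,0],0,20],
  [[0,0,0],0,20],
])

```text
time_s: 46.65
eef_pos: [0.5428, -0.064, 0.1299]
eef_rot: [0.0, 1.0, 0.0, 0.0]
wrist_force: [0.5, -0.9, -1.0]
opening: 0.297
grasp_force: 59.2
```

Call:
servo_tool([
  [[0,0,1],0,20],
  [[0,0,0.5],0,20],
  [[0,0,0],0,20],
])

```text
time_s: 47.02
eef_pos: [0.5433, -0.0642, 0.1291]
eef_rot: [0.0, 1.0, 0.0, 0.001]
wrist_force: [-0.7, 0.0, 4.5]
opening: 0.295
grasp_force: 59.9
```

```bash
python3 - <<'E'
from h import *
axis('w22',.542,-.063,[(.015,.03),(.04,.06),(.06,.08),(.08,.1),(.1,.115)])
E
```

```text
[ 0.5433 -0.0642  0.1291] 0.29414478606094147 59.93450939655304 [0.1 0.1 4.8]
(0.015, 0.03) 165 y -83.4..-41.8 mid -62.6  xfront 567.8
(0.04, 0.06) 310 y -84.4..-42.4 mid -63.4  xfront 567.8
(0.06, 0.08) 402 y -84.4..-42.5 mid -63.4  xfront 567.7
(0.08, 0.1) 530 y -84.4..-41.9 mid -63.2  xfront 567.6
(0.1, 0.115) 1540 y -87.0..-40.3 mid -63.6  xfront 567.2
```

Call:
servo_tool([
  [[0,0,0],0,30],
  [[0,0,0],0,42],
  [[0,0,0],0,58],
  [[0,0,0],0,60],
  [[0,0,0],0,60],
  [[0,0,-15],0,60],
  [[0,0,-30],0,60],
  [[0,0,-35],0,60],
  [[0,0,-35],0,60],
  [[0,0,-35],0,60],
  [[-10,-10,-30],0,70],
  [[-15,-15,-20],0,70],
  [[-15,-15,0],0,70],
  [[0,0,0],0,70],
  [[0,0,0],0,70],
])

```text
time_s: 48.95
eef_pos: [0.5029, -0.0244, 0.3287]
eef_rot: [0.0, 1.0, 0.0, 0.0]
wrist_force: [-1.4, -0.2, 0.2]
opening: 0.819
grasp_force: 0.0
```

```bash
python3 - <<'E'
from h import *
c=snap('wrist','w23'); o=ctrl.get_obs(); print(o['eef_pos'],o['wrist_force'],o['grasp_force'])
cv2.imwrite('pics/m23.png',cv2.resize(c['color'][20:260,180:460,::-1],None,fx=2.5,fy=2.5,interpolation=cv2.INTER_CUBIC))
t=snap('top','t23')
P=cloud(t)
m=(P[...,2]>.045)&(P[...,2]<.07)&(np.abs(P[...,0]-.507)<.04)&(np.abs(P[...,1]-.348)<.04);Q=P[m].astype(np.float32);print('tin',len(Q),cv2.minAreaRect(Q[:,:2]*1000) if len(Q) else 0,np.median(Q[:,2]))
P=cloud(c)
for n,x,y,lo,hi in(('mill',.534,.037,.125,.2),('mister',.543,-.063,.15,.2),('pot',.624,.076,.055,.08)):
    m=(P[...,2]>lo)&(P[...,2]<hi)&(np.abs(P[...,0]-x)<.04)&(np.abs(P[...,1]-y)<.04);Q=P[m].astype(np.float32);print(n,cv2.minAreaRect(Q[:,:2]*1000),Q[:,2].max())
E
```

```text
[ 0.50295031 -0.02453405  0.32841495] [ 0.43962021 -0.24252585  0.32296983] 0.0
tin 316 ((509.29638671875, 348.40362548828125), (39.92097091674805, 42.586639404296875), 80.11253356933594) 0.05382043
mill ((537.7977294921875, 35.59770584106445), (48.09939956665039, 49.251953125), 86.6103744506836) 0.18170945
mister ((543.346923828125, -65.021484375), (24.172916412353516, 26.78971290588379), 60.68342208862305) 0.18833606
pot ((623.5303344726562, 76.6543197631836), (25.541141510009766, 24.264488220214844), 88.56865692138672) 0.06795647
```

View pics/m23.png

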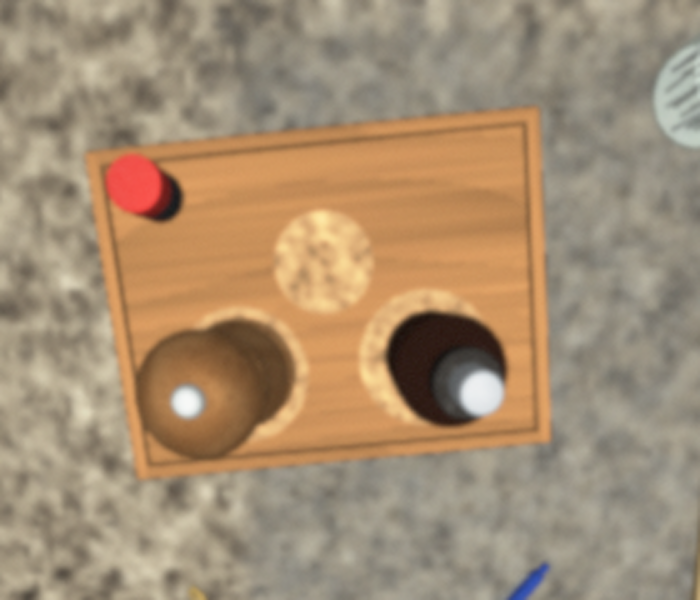

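The picture shows both standing upright on their corks, the pot in place and the tin's disc empty. The gap left of the bottle (360 to 388) looks a bit wide, so I'm measuring ring against base in the rectified floor plane.

```bash
python3 - <<'E'
from h import *
from scipy.optimize import least_squares
def rect(f,res=.0005):
    c=load(f); xs=np.arange(.47,.64,res); ys=np.arange(-.13,.10,res); g=np.stack(np.meshgrid(xs,ys,indexing='ij')+[np.full((len(xs),len(ys)),.01)] if 0 else [*np.meshgrid(xs,ys,indexing='ij'),np.full((len(xs),len(ys)),.01)],-1)
    X=g@c['R'].T+c['t']; s=X[...,:2]/X[...,2:]; s=s*(1+c['k1']*(s**2).sum(-1,keepdims=True)); mp=(s*[c['fx'],c['fy']]+[c['cx'],c['cy']]).astype(np.float32)
    return cv2.GaussianBlur(cv2.remap(c['color'],mp[...,0],mp[...,1],1).astype(np.float32),(0,0),2),xs*1000,ys*1000
def radial(F,xs,ys,cx,cy,r0,r1,angs,sign):
    pts=[]
    for a in np.radians(angs):
        r=np.arange(r0,r1,.5); px=cx+r*np.cos(a); py=cy+r*np.sin(a)
        v=cv2.remap(F,((py-ys[0])*2).astype(np.float32)[None],((px-xs[0])*2).astype(np.float32)[None],1)[0]
        d=np.diff(v)*sign; i=d.argmax(); pts.append((px[i]+.25*np.cos(a),py[i]+.25*np.sin(a)))
    return np.array(pts)
def circ(p,R,c0): 
    s=least_squares(lambda q:np.hypot(p[:,0]-q[0],p[:,1]-q[1])-R,c0,loss='soft_l1'); return s.x.round(1),np.abs(s.fun).mean().round(2)
I,xs,ys=rect('w23'); F=I[...,2]-.3*I[...,0]; G=I.sum(-1)
I9,_,_=rect('w9'); F9=I9[...,2]-.3*I9[...,0]
for n,cx,cy,R,angs in(('mister',542.5,-63,24.5,range(-20,110,6)),('mill',533.5,37.5,29,range(-100,10,6))):
    print(n,'base',circ(radial(G,xs,ys,cx,cy,R-8,R+6,angs,1),R,(cx,cy)),'cork now',circ(radial(F,xs,ys,cx,cy,32,42,angs,-1),36,(cx,cy)),'cork w9',circ(radial(F9,xs,ys,cx,cy,30,42,range(0,360,6),-1),36,(cx,cy)))
E
```

```text
mister base (array([542.9, -64.9]), np.float64(0.26)) cork now (array([542.5, -62.1]), np.float64(0.17)) cork w9 (array([542.4, -62.7]), np.float64(0.28))
mill base (array([534.5,  37.4]), np.float64(0.22)) cork now (array([533.3,  37.5]), np.float64(0.22)) cork w9 (array([533. ,  37.1]), np.float64(0.31))
```

The bottle sits within about 2.5 mm, the mill about 1 mm and the tin about 2 mm of their middles, and all three stand upright. The gripper is clear of everything, so I'm handing in.

```bash
python3 -c "
from bench import ctrl
print(ctrl.hand_in())"
```

```text
the job is handed in; nothing more can be done
None
```

The job is handed in at about 49 s of the 122 s limit: the tin is on the scale plate about 2 mm from its middle, the mill and spray bottle are upright on their own corks (about 1 and 2.5 mm off centre), and the pot was not moved; the judge's verdict was not shown.

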